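# Find the rattling spares case and hand it over

## Robot

A 7-joint arm with a two-finger parallel gripper is mounted at the origin on the work surface. World frame = base frame: x ahead of the robot, y to its left, z up, the work surface at z = 0. Lengths are in m, angles in rad, forces in N, time in s.
With the tool pointing down it reaches from about 0.4 to 0.875 m from the base axis. Payload 19.3 kg.
Tool frame: the origin (TCP) lies at the very end of the fingers, on their centre line; the grasp point (between the pads) lies 19 mm behind it; y points along the fingers, x is the direction in which the jaws open and shut, and the axes are right-handed (so a half turn about y gives the same grasp; the last joint's range is limited). The gripper opens to 85 mm and grips with 20 to 120 N. Pads are 22 mm wide; open, the fingers measure 114 mm over their backs; the gripper's body (76 mm by 85 mm) begins 54 mm behind the grasp point. The pads swing forward as they close: fully open they stand 13 mm farther back than shut.
Start: joints at [-1.281, 0.521, -0.036, 1.599, 0.021, 1.021, -0.113], TCP at [0.22, 0.585, 0.231] pointing down, gripper open.
Joint ranges: [-2.91, 2.91], [-0.3, 2.13], [-1.5, 1.42], [0.17, 2.43], [-1.26, 4.41], [0.16, 1.93], [-2.52, 2.52]. Speed limits (rad/s): [1.89, 1.89, 2.39, 2.39, 3.01, 3.01, 3.01].

## Interface

Orientations are given as [roll, pitch, yaw] about the fixed x, y, z axes, in that order (R = Rz(yaw) Ry(pitch) Rx(roll)).
In Python, from workcell import bot gives the robot as it stands. The module is installed in compiled form; this text tells all that it offers.
- The arm moves only by the shell command python3 -m crank 'ROWS' [FORCE]. ROWS is JSON, a list of rows, each an object of numbers: "hand": the closure, from 0 (fully open) to 1 (shut); "dx", "dy", "dz": the shift along the tool's x, y, z in mm; "yaw": the turn about the tool's y in rad. In form: [{"hand": .., "dx": .., "dy": .., "dz": .., "yaw": ..}, ...]. A call has 1 to 12 rows; each row is the pose to reach, as a shift and turn from the pose commanded when the call began, along the tool's axes at that moment; what a row does not reach only later rows make up. A row lasts 1/12 s, in which the tool goes at most 41.7 mm and 7.16 degrees, less where a joint would pass 70% of its speed; a pose out of reach is approached as far as the arm can. A call with a gripper value outside its range is refused whole. The fingers move at their own pace and stop on an object; FORCE is the grip in N (left out, the last holds). Time passes only in rows, so rows that repeat a pose let the fingers close. It gives the time, the measured TCP pose, the force and the opening at its end, in the units of the state.
- bot.observe(): the state, without advancing time (a new reading comes with each control period).
- bot.grab_frame(name): name is "side" or "top" or "wrist"; returns the picture (400x640x3 uint8, red, green, blue); there is no depth.
- bot.camera_info(name): a dict with "fx", "fy", "cx", "cy" (pixels), "rvec" (rotation vector, rad) and "tvec" (3), from world to camera coordinates, as OpenCV has them. Camera axes: x right, y down, z forward; pixel columns grow to the right and rows downward; lengths in m; the calibration is good to about 2 mm. A picture is of the moment at which its call begins: read the wrist's pose just before it. camera_info takes no time and is no camera call; for the wrist camera it gives the pose at the moment of the call.
- bot.job_done(): hands the job in, once; it reports no verdict.
The state is a dict: "clock": time; "qpos": joint angles; "qd": joint speeds; "joint_efforts": joint torques, N m; "position": TCP position; "tool_rot": TCP orientation; "force": force on the tool from outside, world axes, zero at the start; "moment": the same for the moment, N m; "grip_width": finger opening in m.
Only numpy, scipy, OpenCV 4.12 (cv2) and the standard library are available. Lean on these libraries where they do the work, as an engineer would, in place of code of your own. Each camera call takes 0.05 s, during which the arm holds its last target.

## Task

Swing the latch lever clear, open the chest lid so that it leans back past upright, then lift the sealed cases inside one at a time and shake each lengthwise until you feel the one that rattles (shake it even if it is the last one left), putting silent ones back upright in the chest. Hold the rattling case out level and still over the middle of the round rubber mat, about 15 cm above it, and finish there while still holding it. Never bring a silent case over the mat, and leave the other things on the bench alone.

Things in the scene. Friction and masses are not known exactly. Their poses are not given: they have to be found in the camera images.
- chest: Grey steel spares chest, fixed to the bench: open box 140 (x) x 270 (y) x 80 mm high, walls and floor 6 mm. Origin: centre of the underside; x points to its hinged far side, y along its length. The three cases stand on its floor in a row along y, about 78 mm apart (one about the middle), long sides along x.
- latch (a joint): Steel latch lever at the chest's near side, turning about a vertical pin; its 40 mm claw over the lid's edge blocks it. Rad: 0 = handle along chest +y; grows counter-clockwise from above as the handle swings out to the chest's -x side; 1.57 = stop. Claw clears the lid beyond 1.1. Light friction (1 N at the knob); stays where left.
- latch_hinge (a point): Point on the latch's vertical pin, at the lever's underside, 1.5 mm above the lid's top
- latch_knob (a point): Upright round steel knob at the handle's end, 14 mm thick, 36 mm tall, 60 mm from the pin; this point is 8 mm below its top, 22 mm above the lever's top face
- lid (a joint): Lid of the chest, hinged along its far (+x) top edge. Value in rad: 0 = shut, grows as it opens up and over, 1.57 = upright, 1.9 = stop. A stiff hinge: lifting at the grip takes about 5 N and the lid stays where it is left. To leave room for a hand over the cases it should lean back past upright.
- lid_hinge (a point): Point on the lid's hinge line (parallel to chest y), middle of its length, at the lid's underside
- lid_grip (a point): Black grip fin on the lid near its front edge, 16 wide (chest y) x 30 (x) x 34 mm high above the 8 mm lid, middle of the lid's length; this point is in the fin, 22 mm above the lid's top face, 118 mm from the hinge line measured along the lid
- case_a: One of three look-alike sealed cases, 84 (x) x 60 (y) x 42 mm, grip rib on top 16 (x) x 44 (y) x 30 mm high. Origin: underside centre. About 0.35 kg (+-10%). In one, anywhere in the row, a 0.15 kg weight has worked loose on a soft spring: shaken along x it swings 18 mm each way, knocks and swings on at 3 Hz for seconds, felt in wrist force and moment; the other two are solid and still.
- case_b: One of three look-alike sealed cases, 84 (x) x 60 (y) x 42 mm, grip rib on top 16 (x) x 44 (y) x 30 mm high. Origin: underside centre. About 0.35 kg (+-10%). In one, anywhere in the row, a 0.15 kg weight has worked loose on a soft spring: shaken along x it swings 18 mm each way, knocks and swings on at 3 Hz for seconds, felt in wrist force and moment; the other two are solid and still.
- case_c: One of three look-alike sealed cases, 84 (x) x 60 (y) x 42 mm, grip rib on top 16 (x) x 44 (y) x 30 mm high. Origin: underside centre. About 0.35 kg (+-10%). In one, anywhere in the row, a 0.15 kg weight has worked loose on a soft spring: shaken along x it swings 18 mm each way, knocks and swings on at 3 Hz for seconds, felt in wrist force and moment; the other two are solid and still.
- mat_centre (a point): Centre of the top of the round black rubber hand-over mat, 120 mm across, 4 mm thick, fixed on the bench right of the chest
- washer: Brass hub washer lying flat, 48 mm across, 6 mm thick; a bystander, to be left alone.
- punch: Steel drift punch lying along its x, 140 mm long, 12 mm thick; a bystander, to be left alone.
- cap_1: Blue plastic trunnion cap, 50 mm across, 34 mm high; a bystander, to be left alone.
- cap_2: A second blue plastic trunnion cap, 50 mm across, 34 mm high; a bystander, to be left alone.
- rotor_lid: Pitted aluminium rotor lid, a disc 170 mm across, 50 mm high over its knob; a bystander, to be left alone.

How it is judged:
On the way, in this order (a step that is already met when the one before it is completed fails the run):
1. the latch lever is swung clear of the lid (value of joint latch above 1.15 rad), for 0.1 s.
2. the lid is opened back past upright (value of joint lid above 1.57 rad), for 0.2 s.
3. the rattling case is in the gripper, its underside over 6 cm above the bench, and shaken so that its loose weight swings 5 mm or more ((x of weight in the frame of core_loose above 0.005 m or x of weight in the frame of core_loose below -0.005 m) and ((distance between core_loose and case_a below 0.045 m and height (world z) of case_a above 0.06 m and contact force between case_a and the fingers above 1 N) or (distance between core_loose and case_b below 0.045 m and height (world z) of case_b above 0.06 m and contact force between case_b and the fingers above 1 N) or (distance between core_loose and case_c below 0.045 m and height (world z) of case_c above 0.06 m and contact force between case_c and the fingers above 1 N))), for 0.02 s.
At the end, for the whole second after the job is handed in: Rattling case gripped, underside 90-250 mm above bench, within 45 mm of the mat's centre, level within 0.2 rad, under 30 mm/s. Silent cases upright (0.2 rad), at rest on the chest floor. Lid above 1.5 rad, latch above 1.1 (value of joint lid above 1.5 rad and value of joint latch above 1.1 rad and ((distance between core_loose and case_a below 0.045 m and horizontal distance between case_a and mat_centre below 0.045 m and height (world z) of case_a between 0.09 and 0.25 m and angle between each of case_a, case_b, case_c's own z axis and vertical below 0.2 rad and linear speed of each of case_a, case_b, case_c below 0.03 m/s and contact force between case_a and the fingers above 1 N and x of case_b in the frame of chest between -0.03 and 0.03 m and y of case_b in the frame of chest between -0.11 and 0.11 m and z of each of case_b, case_c in the frame of chest below 0.02 m and x of case_c in the frame of chest between -0.03 and 0.03 m and y of case_c in the frame of chest between -0.11 and 0.11 m) or (distance between core_loose and case_b below 0.045 m and horizontal distance between case_b and mat_centre below 0.045 m and height (world z) of case_b between 0.09 and 0.25 m and angle between each of case_b, case_a, case_c's own z axis and vertical below 0.2 rad and linear speed of each of case_b, case_a, case_c below 0.03 m/s and contact force between case_b and the fingers above 1 N and x of case_a in the frame of chest between -0.03 and 0.03 m and y of case_a in the frame of chest between -0.11 and 0.11 m and z of each of case_a, case_c in the frame of chest below 0.02 m and x of case_c in the frame of chest between -0.03 and 0.03 m and y of case_c in the frame of chest between -0.11 and 0.11 m) or (distance between core_loose and case_c below 0.045 m and horizontal distance between case_c and mat_centre below 0.045 m and height (world z) of case_c between 0.09 and 0.25 m and angle between each of case_c, case_a, case_b's own z axis and vertical below 0.2 rad and linear speed of each of case_c, case_a, case_b below 0.03 m/s and contact force between case_c and the fingers above 1 N and x of case_a in the frame of chest between -0.03 and 0.03 m and y of case_a in the frame of chest between -0.11 and 0.11 m and z of each of case_a, case_b in the frame of chest below 0.02 m and x of case_b in the frame of chest between -0.03 and 0.03 m and y of case_b in the frame of chest between -0.11 and 0.11 m))); the arm keeps its last pose, push and grip.
It fails at once if a silent case is brought over the mat (within 60 mm of its centre) ((horizontal distance between case_a and mat_centre below 0.06 m and not (distance between core_loose and case_a below 0.045 m)) or (horizontal distance between case_b and mat_centre below 0.06 m and not (distance between core_loose and case_b below 0.045 m)) or (horizontal distance between case_c and mat_centre below 0.06 m and not (distance between core_loose and case_c below 0.045 m))).
It fails at once if the washer, punch, a trunnion cap or the rotor lid is moved more than 30 mm (distance of any of washer, punch, cap_1, cap_2, rotor_lid from where it was at the start of the episode above 0.03 m).
It fails at once if the lid is forced open under the latch (value of joint lid above 0.2 rad and value of joint latch below 0.9 rad).
It also fails if it takes over 72 s, if anything falls off the work surface, if the arm or the gripper's body presses on something with over 40 N, if the wrist force passes 120 N, or if a joint passes its speed limit or range.

## Working session

There is one attempt and no reset: what is moved stays moved. The work goes in short steps, Python scripts to look and compute and a shell command to move; the robot and the scene stay as the last step left them, time stands still between calls to the robot, and variables do not carry over. Pictures are saved under pics/ and viewed, and the job is handed in when it is done.

```bash
mkdir -p pics
python3 - <<'E'
from workcell import bot
import cv2
s=bot.observe();print(s)
for n in("side","top","wrist"):
    print(n,bot.camera_info(n))
    cv2.imwrite(f"pics/{n}0.png",bot.grab_frame(n)[:,:,::-1])
E
```

```text
{'clock': 0.0, 'qpos': array([-1.28117419,  0.52204738, -0.03633714,  1.59996827,  0.02121331,
        1.02106878, -0.11283994]), 'qd': array([ 3.12022653e-04,  8.12821507e-04, -5.39356068e-04,  6.42341245e-04,
       -2.60254499e-03,  8.56412863e-06, -1.45902168e-04]), 'joint_efforts': array([-3.00462983e-03, -9.27119136e+01,  1.97881982e+00, -3.69941354e+01,
        1.77743408e-02,  8.22435570e-03,  2.81974746e-05]), 'position': array([0.219988  , 0.58467151, 0.23071905]), 'tool_rot': array([-1.57087960e+00,  1.10322047e-03,  1.21093892e+00]), 'force': array([ 1.09561886, -0.05653222, -0.02817825]), 'moment': array([-0.01013889,  0.02070686,  0.00992885]), 'grip_width': 0.08521673655571906}
side {'fx': 437.9171129889567, 'fy': 437.9171129889567, 'cx': 318.9662235419661, 'cy': 199.90262910895592, 'rvec': array([ 2.29418406, -0.33597216,  0.15100127]), 'tvec': array([-0.57826133,  0.10024776,  0.97764284])}
top {'fx': 461.5281990312992, 'fy': 461.5281990312992, 'cx': 328.88668211186933, 'cy': 202.26423010096659, 'rvec': array([ 2.05788896, -2.17251058,  0.22989587]), 'tvec': array([-0.08127018,  0.57791862,  1.10666943])}
wrist {'fx': 330.965911523891, 'fy': 330.965911523891, 'cx': 319.74163782283455, 'cy': 198.42455179333336, 'rvec': array([-2.37575529, -1.64538694, -0.24099852]), 'tvec': array([-0.6242631 , -0.03805461,  0.37841755])}
```

View pics/side0.png

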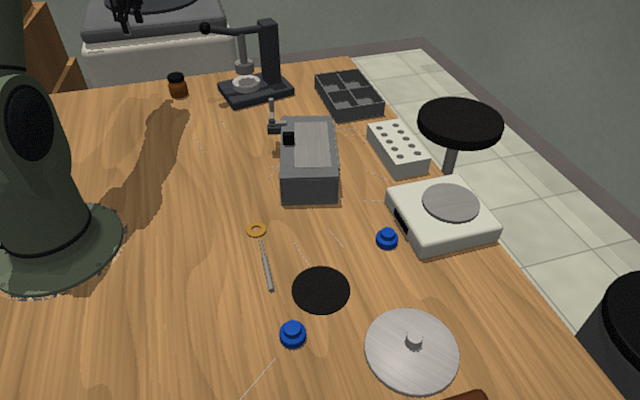

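View pics/top0.png

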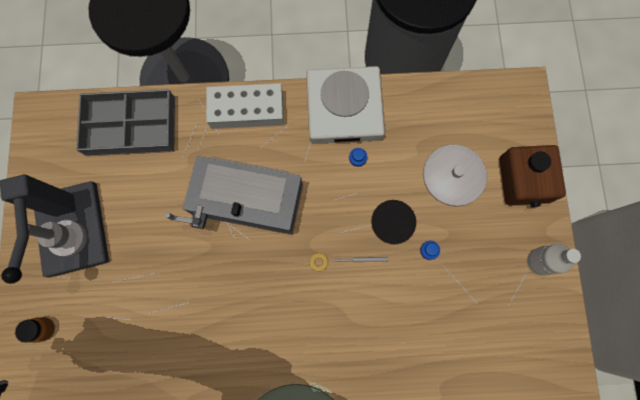

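View pics/wrist0.png

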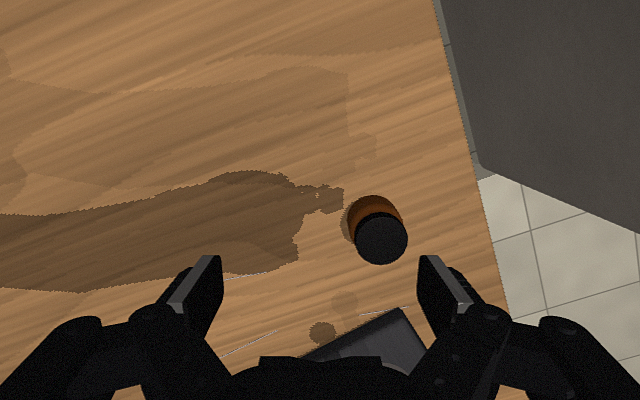

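The top view shows the chest at about (243,193), the latch knob near (198,212), the grip fin at (236,209) and the mat at (394,222). I'll zoom in on the saved frames.

Run:
```python
import cv2
t=cv2.imread("pics/top0.png")[140:250,150:310]
s=cv2.imread("pics/side0.png")[85:215,250:360]
cv2.imwrite("pics/topz.png",cv2.resize(t,None,fx=5,fy=5,interpolation=cv2.INTER_CUBIC))
cv2.imwrite("pics/sidez.png",cv2.resize(s,None,fx=4.5,fy=4.5,interpolation=cv2.INTER_CUBIC))
```

```text
(no output)
```

View pics/topz.png

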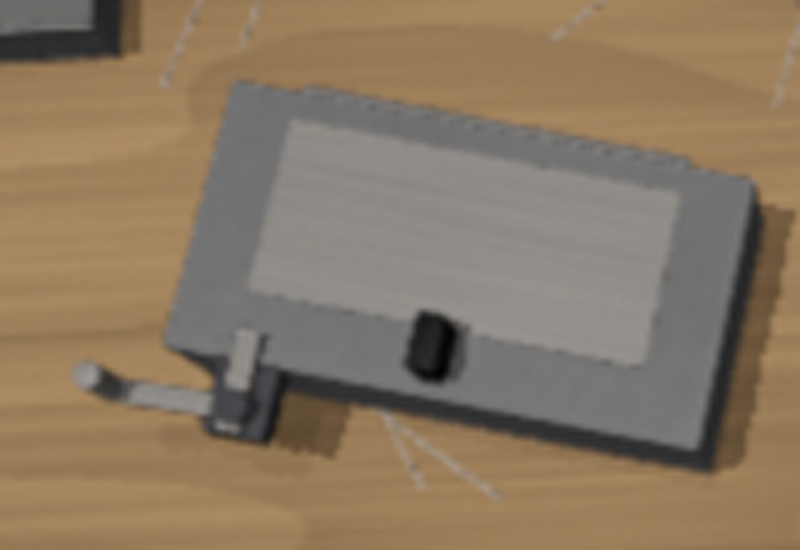

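View pics/sidez.png

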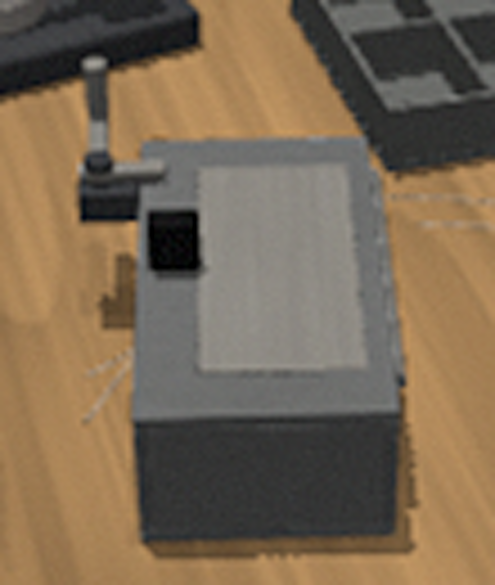

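```bash
cat > h.py <<'E'
import numpy as np,cv2
from workcell import bot
def cam(n):
    c=bot.camera_info(n);R=cv2.Rodrigues(np.array(c['rvec']))[0];t=np.array(c['tvec']);return c,R,t
def ray(n,uv):
    c,R,t=cam(n);d=R.T@np.array([(uv[0]-c['cx'])/c['fx'],(uv[1]-c['cy'])/c['fy'],1]);return -R.T@t,d/np.linalg.norm(d)
def onz(n,uv,z):
    o,d=ray(n,uv);return o+d*(z-o[2])/d[2]
def tri(a,ua,b,ub):
    o1,d1=ray(a,ua);o2,d2=ray(b,ub);A=np.c_[d1,-d2];s=np.linalg.lstsq(A,o2-o1,rcond=None)[0]
    p,q=o1+s[0]*d1,o2+s[1]*d2;return (p+q)/2,np.linalg.norm(p-q)
def proj(n,p):
    c,R,t=cam(n);q=R@np.array(p)+t;return np.array([c['fx']*q[0]/q[2]+c['cx'],c['fy']*q[1]/q[2]+c['cy']])
def Rt(rpy):
    from scipy.spatial.transform import Rotation as r
    return r.from_euler('xyz',rpy).as_matrix()
def delta(target,st=None):
    st=st or bot.observe();R=Rt(st['tool_rot']);return 1000*R.T@(np.array(target)-st['position'])
E
python3 - <<'E'
from h import *
np.set_printoptions(precision=4,suppress=True)
T=lambda u:(150+u[0]/5,140+u[1]/5)
S=lambda u:(250+u[0]/4.5,85+u[1]/4.5)
tc=[(232,82),(752,178),(700,455),(166,345)]
sc=[(365,140),(398,412),(133,420),(143,142)]
for a,b in zip(tc,sc):
    print(onz('top',T(a),.088),onz('side',S(b),.088),tri('top',T(a),'side',S(b)))
print('knobtop',tri('top',T((92,370)),'side',S((95,64))),onz('top',T((92,370)),.125),onz('side',S((95,64)),.125))
print('fin top',tri('top',T((430,335)),'side',S((175,212))))
print('mat',onz('top',(394,222),.004),onz('side',(321,289),.004))
for n in('top','side'):
    im=bot.grab_frame(n) if 0 else cv2.imread(f'pics/{n}0.png')[:,:,::-1]
    m=(im.max(2)<45).astype('uint8')
    k,l,st,c=cv2.connectedComponentsWithStats(m)
    for i in range(1,k):
        if 1000<st[i,4]<8000: print(n,st[i],c[i],onz(n,c[i],.004))
print(Rt(bot.observe()['tool_rot']))
E
```

```text
[0.7026 0.2146 0.088 ] [0.6999 0.2038 0.088 ] (array([0.7049, 0.217 , 0.0795]), np.float64(0.0010963174837048146))
[ 0.6386 -0.0447  0.088 ] [ 0.6356 -0.0508  0.088 ] (array([ 0.639 , -0.0443,  0.0825]), np.float64(0.0021463385480089635))
[ 0.5006 -0.0136  0.088 ] [ 0.503  -0.0181  0.088 ] (array([ 0.5025, -0.0134,  0.0839]), np.float64(0.002638849475465421))
[0.5692 0.2464 0.088 ] [0.5686 0.2403 0.088 ] (array([0.5702, 0.2478, 0.0833]), np.float64(0.00014903245190169904))
knobtop (array([0.5489, 0.2682, 0.13  ]), np.float64(0.002516012370063072)) [0.5512 0.2699 0.125 ] [0.5491 0.2766 0.125 ]
fin top (array([0.5592, 0.1103, 0.1224]), np.float64(0.00168559009253776))
mat [ 0.5223 -0.2815  0.004 ] [ 0.5228 -0.2837  0.004 ]
top [  89    0  101   56 4627] [139.2191  23.879 ] [1.1391 0.4044 0.004 ]
top [ 371    0  105   71 3365] [427.3952  20.9911] [ 1.1048 -0.4273  0.004 ]
top [ 175   39   51   44 1251] [199.7586  63.8785] [1.0038 0.2298 0.004 ]
top [   2  176   89  107 2176] [ 46.6866 211.0584] [0.6009 0.6312 0.004 ]
top [ 372  201   44   43 1457] [393.3638 221.6005] [ 0.5235 -0.2799  0.004 ]
side [  84   22  202   69 1726] [244.6547  49.2028] [0.5675 0.8992 0.004 ]
side [ 417   97   87   54 3650] [460.0186 123.4753] [1.1084 0.1806 0.004 ]
side [ 292  267   58   48 2194] [320.4613 290.4002] [ 0.5208 -0.2867  0.004 ]
side [ 575  271   65  129 4136] [620.0626 330.8059] [ 1.0311 -0.5341  0.004 ]
[[ 0.3521 -0.0002 -0.936 ]
 [ 0.936  -0.0008  0.3521]
 [-0.0008 -1.     -0.0001]]
```

Run:
```python
from h import *
print(delta([.549,.268,.18]))
```

```text
[-180.57459166   51.06487994 -419.42840197]
```

```bash
python3 -m crank '[{"hand":0.3,"dx":-18,"dz":-42,"yaw":-0.03},{"hand":0.3,"dx":-36,"dz":-84,"yaw":-0.06},{"hand":0.3,"dx":-54,"dz":-126,"yaw":-0.09},{"hand":0.3,"dx":-72,"dz":-168,"yaw":-0.115},{"hand":0.3,"dx":-90,"dz":-210,"yaw":-0.115},{"hand":0.3,"dx":-108,"dy":10,"dz":-252,"yaw":-0.115},{"hand":0.3,"dx":-126,"dy":20,"dz":-294,"yaw":-0.115},{"hand":0.3,"dx":-144,"dy":30,"dz":-336,"yaw":-0.115},{"hand":0.3,"dx":-162,"dy":40,"dz":-378,"yaw":-0.115},{"hand":0.3,"dx":-181,"dy":51,"dz":-419,"yaw":-0.115},{"hand":0.3,"dx":-181,"dy":51,"dz":-419,"yaw":-0.115},{"hand":0.3,"dx":-181,"dy":51,"dz":-419,"yaw":-0.115}]' 30
python3 - <<'E'
from h import *
print(delta([.549,.268,.18]))
cv2.imwrite("pics/w1.png",bot.grab_frame("wrist")[:,:,::-1])
s=bot.grab_frame("side")[30:180,220:360];cv2.imwrite("pics/s1.png",cv2.resize(s,None,fx=4,fy=4)[:,:,::-1])
print(bot.observe())
E
```

```text
[-180.57459166   51.06487994 -419.42840197]
{'clock': 0.25, 'qpos': array([-1.28117919,  0.52165656, -0.0363295 ,  1.59969285,  0.021152  ,
        1.02112135, -0.11281482]), 'qd': array([-0.00064598, -0.00126238,  0.0007336 , -0.00063945,  0.00176473,
        0.00011636,  0.00082589]), 'joint_efforts': array([-1.22444151e-03, -9.26198888e+01,  1.97610296e+00, -3.69718337e+01,
        1.77422923e-02,  5.91269927e-03, -4.37332210e-05]), 'position': array([0.22001871, 0.5848376 , 0.23106137]), 'tool_rot': array([-1.57078197e+00,  4.97262756e-04,  1.21092543e+00]), 'force': array([ 0.11246695, -0.30267069,  0.72942913]), 'moment': array([ 0.04302179, -0.04858702,  0.03924343]), 'grip_width': 0.08499399035477422}$[0]: bad value
```

View pics/w1.png

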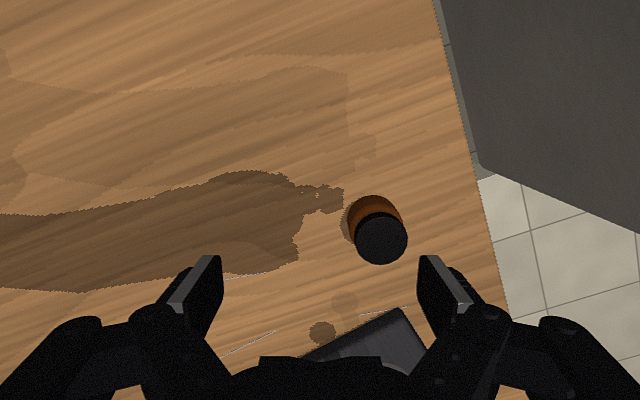

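View pics/s1.png

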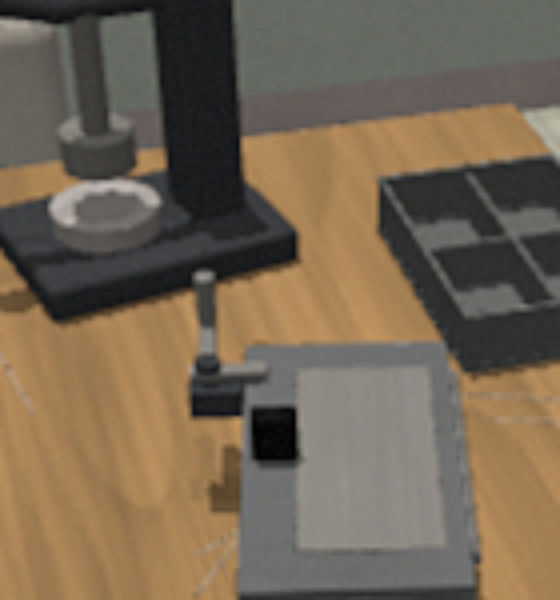

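The call was refused and the arm has not moved. The likely cause is that each row needs every key, so I'll send them all.

```bash
python3 -m crank '[{"hand":0.3,"dx":-18,"dy":0,"dz":-42,"yaw":-0.03},{"hand":0.3,"dx":-36,"dy":0,"dz":-84,"yaw":-0.06},{"hand":0.3,"dx":-54,"dy":0,"dz":-126,"yaw":-0.09},{"hand":0.3,"dx":-72,"dy":0,"dz":-168,"yaw":-0.115},{"hand":0.3,"dx":-90,"dy":0,"dz":-210,"yaw":-0.115},{"hand":0.3,"dx":-108,"dy":10,"dz":-252,"yaw":-0.115},{"hand":0.3,"dx":-126,"dy":20,"dz":-294,"yaw":-0.115},{"hand":0.3,"dx":-144,"dy":30,"dz":-336,"yaw":-0.115},{"hand":0.3,"dx":-162,"dy":40,"dz":-378,"yaw":-0.115},{"hand":0.3,"dx":-181,"dy":51,"dz":-419,"yaw":-0.115},{"hand":0.3,"dx":-181,"dy":51,"dz":-419,"yaw":-0.115},{"hand":0.3,"dx":-181,"dy":51,"dz":-419,"yaw":-0.115}]' 30
python3 - <<'E'
from h import *
print(delta([.549,.268,.18]))
cv2.imwrite("pics/w2.png",bot.grab_frame("wrist")[:,:,::-1])
s=bot.grab_frame("side")[30:180,220:360];cv2.imwrite("pics/s2.png",cv2.resize(s,None,fx=4,fy=4)[:,:,::-1])
E
```

```text
clock: 1.25
position: [0.5529, 0.2605, 0.1786]
tool_rot: [-1.572, 0.004, 1.318]
force: [0.4, -1.4, -0.2]
grip_width: 0.0596
[ 6.250009   -1.42564562  5.61167811]
```

View pics/w2.png

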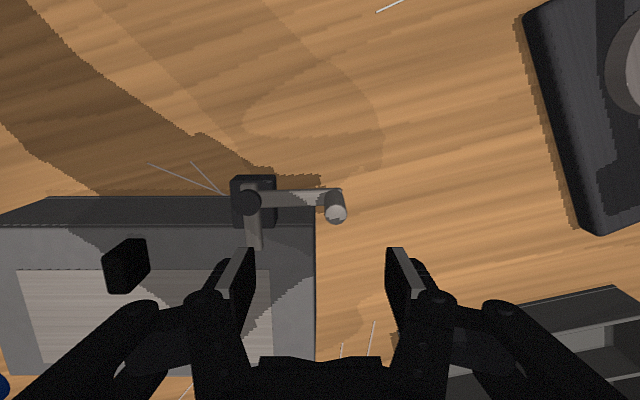

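View pics/s2.png

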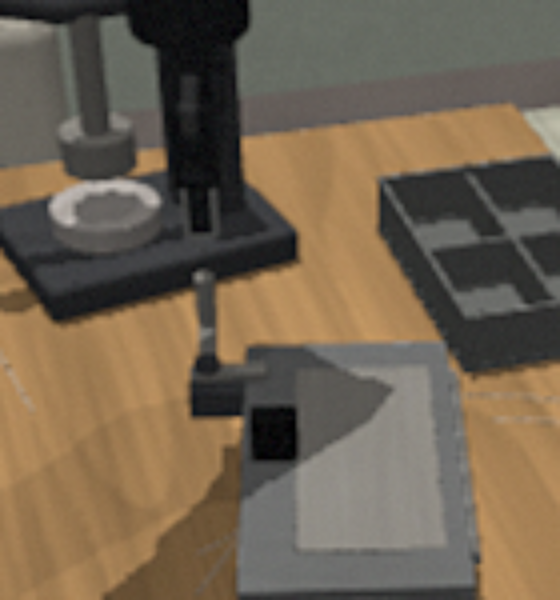

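Run:
```python
from h import *
np.set_printoptions(precision=4,suppress=True)
print('knob',onz('wrist',(336,213),.13),tri('wrist',(336,213),'side',(220+204/4,30+274/4)),tri('wrist',(336,213),'top',(168.2,214)))
print('pin',onz('wrist',(249,203),.1))
for uv in [(126,240),(149,238),(143,282),(104,294),(102,260),(316,222),(0,228)]: print(uv,onz('wrist',uv,.122),onz('wrist',uv,.088))
s=bot.observe();print(s['position'],s['tool_rot'])
```

```text
knob [0.546  0.2767 0.13  ] (array([0.548 , 0.2766, 0.1269]), np.float64(0.0018725984506545307)) (array([0.5543, 0.276 , 0.1077]), np.float64(0.00091198435552273))
pin [0.5344 0.2182 0.1   ]
(126, 240) [0.5333 0.139  0.122 ] [0.5426 0.1143 0.088 ]
(149, 238) [0.5357 0.1542 0.122 ] [0.5454 0.132  0.088 ]
(143, 282) [0.565  0.1375 0.122 ] [0.5797 0.1125 0.088 ]
(104, 294) [0.5671 0.1078 0.122 ] [0.5822 0.0777 0.088 ]
(102, 260) [0.5428 0.1176 0.122 ] [0.5538 0.0892 0.088 ]
(316, 222) [0.5516 0.2625 0.122 ] [0.564  0.2589 0.088 ]
(0, 228) [0.5055 0.0634 0.122 ] [0.5101 0.0257 0.088 ]
[0.5496 0.2658 0.1795] [-1.5704  0.0013  1.3223]
```

The knob estimates now agree at about (.549, .271), after allowing for the arm still moving during the wrist picture. I'll descend over it and close.

Run:
```python
from h import *
s=bot.observe();print(delta([.549,.271,.110],s),s['position'],s['tool_rot'])
```

```text
[ 5.01274653 69.50500884  1.79618529] [0.54955963 0.26577766 0.17951053] [-1.57035428e+00  1.27288110e-03  1.32228977e+00]
```

```bash
python3 -m crank '[{"hand":0.3,"dx":3,"dy":25,"dz":1,"yaw":0},{"hand":0.3,"dx":3,"dy":50,"dz":1,"yaw":0},{"hand":0.3,"dx":3,"dy":70,"dz":1,"yaw":0},{"hand":0.3,"dx":3,"dy":70,"dz":1,"yaw":0},{"hand":0.3,"dx":3,"dy":70,"dz":1,"yaw":0}]' 30
python3 - <<'E'
from h import *
cv2.imwrite("pics/w3.png",bot.grab_frame("wrist")[:,:,::-1])
print(bot.observe())
E
```

```text
clock: 1.77
position: [0.5474, 0.272, 0.1102]
tool_rot: [-1.57, 0.001, 1.327]
force: [-0.1, -0.4, 0.3]
grip_width: 0.0595
{'clock': 1.8167, 'qpos': array([-0.55895828,  0.6452084 ,  0.00234507,  1.73471336, -0.00235849,
        0.76112683,  0.77148472]), 'qd': array([ 0.00480824, -0.01799203,  0.00279717, -0.00827635,  0.00129489,
       -0.00270518,  0.00188632]), 'joint_efforts': array([-2.17802566e-01, -9.33312392e+01,  3.12326297e+00, -2.85094339e+01,
        2.78611406e-03, -1.20613826e-01, -1.61139801e-02]), 'position': array([0.54817871, 0.27205249, 0.11125964]), 'tool_rot': array([-1.57102142e+00, -5.43297491e-04,  1.32686256e+00]), 'force': array([ 0.41348675, -0.01711803,  0.16525082]), 'moment': array([-0.00298138, -0.01704342, -0.02466895]), 'grip_width': 0.0597679161388791}
```

View pics/w3.png

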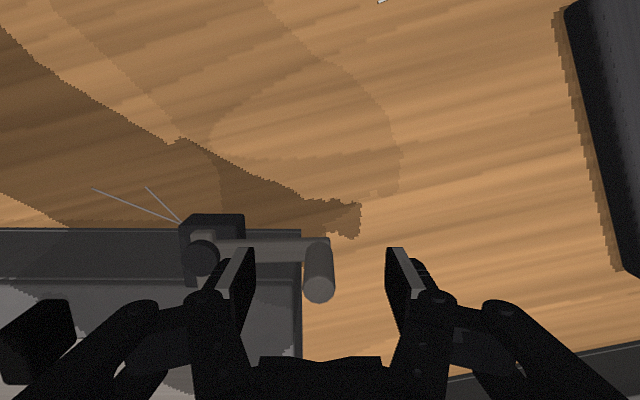

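Run:
```python
from h import *
s=bot.observe();p=s['position'];R=Rt(s['tool_rot'])
print(proj('wrist',p),proj('wrist',p-.019*R[:,1]),proj('wrist',[.549,.271,.128]),onz('wrist',(319,287),.128),onz('wrist',(319,287),.122))
```

```text
[320.02542223 259.9768165 ] [320.03083768 281.19480981] [318.11640694 280.58302606] [0.55210194 0.27061418 0.128     ] [0.55570625 0.26970134 0.122     ]
```

The knob is at (.551, .271), between the pads, so I'll close on it.

```bash
python3 -m crank '[{"hand":0.6,"dx":-1,"dy":0,"dz":-3,"yaw":0},{"hand":1,"dx":-1,"dy":0,"dz":-3,"yaw":0},{"hand":1,"dx":-1,"dy":0,"dz":-3,"yaw":0},{"hand":1,"dx":-1,"dy":0,"dz":-3,"yaw":0},{"hand":1,"dx":-1,"dy":0,"dz":-3,"yaw":0},{"hand":1,"dx":-1,"dy":0,"dz":-3,"yaw":0}]' 30
python3 - <<'E'
from h import *
s=bot.observe();R=Rt(s['tool_rot']);print(s['force'])
p=s['position'];c=np.array([.97,-.2425]);cy=np.array([.2425,.97]);pin=p[:2]-.06*cy;print('pin',pin)
for th in np.arange(.15,1.51,.15):
    k=pin+.06*(np.cos(th)*cy-np.sin(th)*c);d=R.T@np.r_[k-p[:2],0];print(round(th,2),np.round(1000*d,1))
E
```

```text
clock: 2.32
position: [0.5515, 0.2704, 0.1111]
tool_rot: [-1.572, -0.002, 1.326]
force: [1.2, 3.3, 6.1]
grip_width: 0.0126
[1.20993804 3.30330326 6.06099959]
pin [0.53690291 0.21218731]
0.15 [-0.7 -0.   9. ]
0.3 [-2.7 -0.  17.7]
0.45 [-6.  -0.  26.1]
0.6 [-10.5  -0.1  33.9]
0.75 [-16.1  -0.1  40.9]
0.9 [-22.7  -0.1  47. ]
1.05 [-30.1  -0.1  52.1]
1.2 [-38.2  -0.1  55.9]
1.35 [-46.8  -0.2  58.6]
1.5 [-55.7  -0.2  59.9]
```

```bash
python3 -m crank '[{"hand":1,"dx":-1,"dy":-2,"dz":9,"yaw":0},{"hand":1,"dx":-3,"dy":-2,"dz":18,"yaw":0},{"hand":1,"dx":-6,"dy":-2,"dz":26,"yaw":0},{"hand":1,"dx":-10,"dy":-2,"dz":34,"yaw":0},{"hand":1,"dx":-16,"dy":-2,"dz":41,"yaw":0},{"hand":1,"dx":-23,"dy":-2,"dz":47,"yaw":0},{"hand":1,"dx":-30,"dy":-2,"dz":52,"yaw":0},{"hand":1,"dx":-38,"dy":-2,"dz":56,"yaw":0},{"hand":1,"dx":-47,"dy":-2,"dz":59,"yaw":0},{"hand":1,"dx":-53,"dy":-2,"dz":60,"yaw":0},{"hand":1,"dx":-53,"dy":-2,"dz":60,"yaw":0},{"hand":1,"dx":-53,"dy":-2,"dz":60,"yaw":0}]'
python3 - <<'E'
from h import *
s=bot.grab_frame("top")[140:250,150:310];cv2.imwrite("pics/t4.png",cv2.resize(s,None,fx=5,fy=5)[:,:,::-1])
cv2.imwrite("pics/w4.png",bot.grab_frame("wrist")[:,:,::-1])
print(bot.observe())
E
```

```text
clock: 3.32
position: [0.4776, 0.2326, 0.1117]
tool_rot: [-1.567, 0.002, 1.327]
force: [-10.8, 4.4, -3.1]
grip_width: 0.0128
{'clock': 3.4167, 'qpos': array([-5.61977501e-01,  5.43108176e-01, -2.94934381e-03,  1.94555531e+00,
        2.23253866e-04,  6.56831412e-01,  7.62280436e-01]), 'qd': array([ 7.42231131e-04,  8.32994144e-04, -4.54342916e-04, -2.36555156e-03,
        4.63960083e-05,  9.29583097e-04,  6.23564786e-05]), 'joint_efforts': array([ 4.58644778e+00, -8.63086510e+01,  7.75424749e+00, -3.13623369e+01,
        1.75209057e+00, -2.21499480e+00, -4.14446241e-02]), 'position': array([0.47760374, 0.23274889, 0.11170584]), 'tool_rot': array([-1.56709873,  0.00186185,  1.32696637]), 'force': array([-11.52895075,   3.17223191,  -2.37608998]), 'moment': array([0.86227326, 2.26783728, 0.00594034]), 'grip_width': 0.013070835406404852}
```

View pics/t4.png

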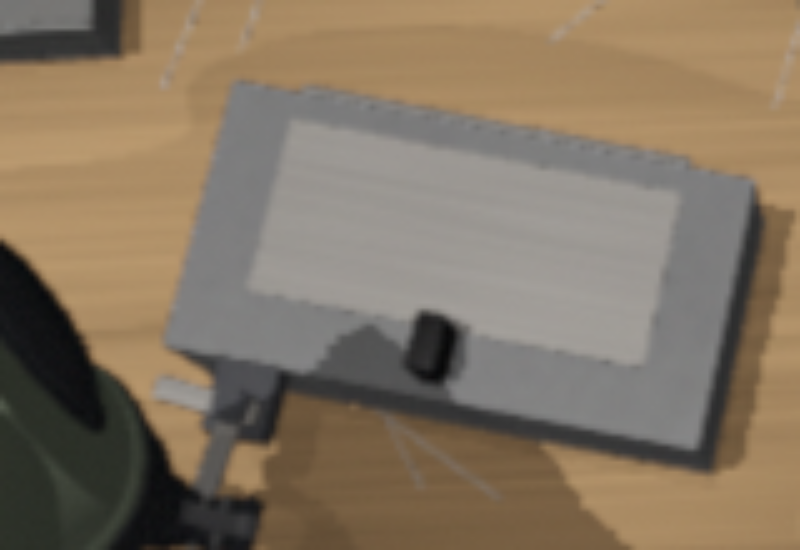

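View pics/w4.png

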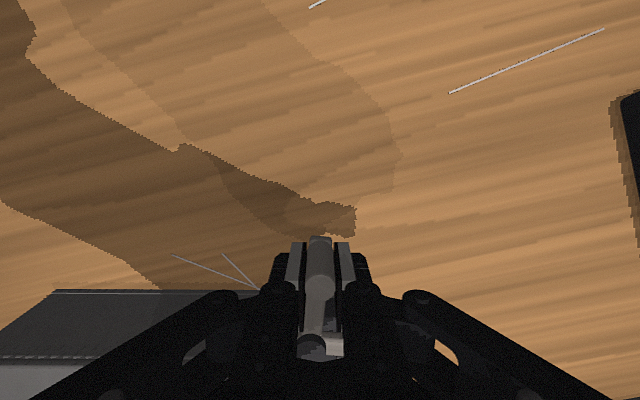

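```bash
python3 - <<'E'
from h import *
print(delta([.558,.112,.17]))
E
python3 -m crank '[{"hand":0.3,"dx":0,"dy":0,"dz":0,"yaw":0},{"hand":0.3,"dx":0,"dy":0,"dz":0,"yaw":0},{"hand":0.3,"dx":0,"dy":0,"dz":0,"yaw":0},{"hand":0.3,"dx":0,"dy":-30,"dz":0,"yaw":0},{"hand":0.3,"dx":0,"dy":-60,"dz":0,"yaw":0},{"hand":0.3,"dx":0,"dy":-60,"dz":0,"yaw":0}]'
python3 - <<'E'
from h import *
print(delta([.558,.112,.17]))
E
```

```text
[ -97.8762044   -58.50790606 -106.95389324]
clock: 3.92
position: [0.4819, 0.2333, 0.177]
tool_rot: [-1.575, -0.004, 1.325]
force: [0.6, 0.5, 1.0]
grip_width: 0.0595
[ -99.20932567    7.02349113 -103.22859403]
```

```bash
python3 -m crank '[{"hand":0.3,"dx":-25,"dy":0,"dz":-26,"yaw":0},{"hand":0.3,"dx":-50,"dy":0,"dz":-52,"yaw":0},{"hand":0.3,"dx":-75,"dy":0,"dz":-78,"yaw":0},{"hand":0.3,"dx":-99,"dy":0,"dz":-103,"yaw":0},{"hand":0.3,"dx":-99,"dy":0,"dz":-103,"yaw":0},{"hand":0.3,"dx":-99,"dy":0,"dz":-103,"yaw":0}]'
python3 - <<'E'
from h import *
w=bot.grab_frame("wrist")
cv2.imwrite("pics/w5.png",w[:,:,::-1])
s=bot.observe();print(s['position'],s['tool_rot'],s['qd'].round(3))
R=Rt(s['tool_rot']);print(proj('wrist',[.558,.112,.122]))
E
```

```text
clock: 4.42
position: [0.5566, 0.1093, 0.1723]
tool_rot: [-1.571, 0.0, 1.322]
force: [-0.2, 1.1, -0.3]
grip_width: 0.0598
[0.55594928 0.11106088 0.17223905] [-1.57078976e+00 -4.37849536e-05  1.32450682e+00] [-0.033 -0.005 -0.018  0.008 -0.    -0.001 -0.006]
[322.2718661  224.72045145]
```

View pics/w5.png

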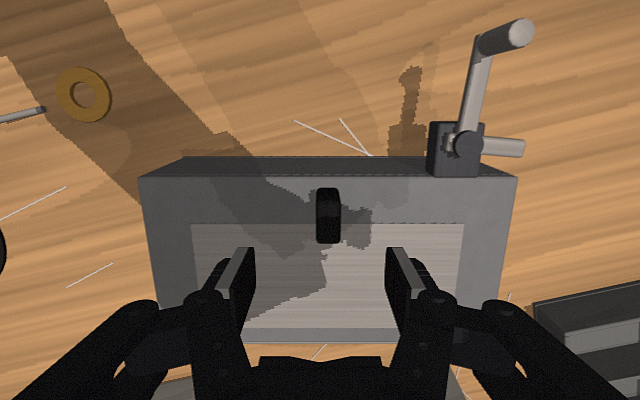

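Run:
```python
from h import *
np.set_printoptions(precision=4,suppress=True)
a=onz('wrist',(329,244),.122);b=onz('wrist',(139,177),.088);c=onz('wrist',(517,177),.088)
cx=np.array([.97,-.2425,0]);print(a,a-.015*cx,b,c,(b+c)/2,np.linalg.norm(b-c),np.arctan2(-(c-b)[0],(c-b)[1]))
m=(b+c)/2; print('centre',m+.07*cx,'fin',m+.022*cx, 'hinge',m+.14*cx)
print(delta([.558,.112,.096]))
```

```text
[0.5717 0.113  0.122 ] [0.5571 0.1166 0.122 ] [ 0.5051 -0.0066  0.088 ] [0.5694 0.2495 0.088 ] [0.5373 0.1215 0.088 ] 0.2641092617365468 -0.2458698471247186
centre [0.6052 0.1045 0.088 ] fin [0.5586 0.1161 0.088 ] hinge [0.6731 0.0875 0.088 ]
[ 1.4074 76.2391 -1.7604]
```

```bash
python3 -m crank '[{"hand":0.3,"dx":4,"dy":26,"dz":-1,"yaw":0},{"hand":0.3,"dx":4,"dy":52,"dz":-1,"yaw":0},{"hand":0.3,"dx":4,"dy":76,"dz":-1,"yaw":0},{"hand":0.3,"dx":4,"dy":76,"dz":-1,"yaw":0},{"hand":1,"dx":4,"dy":76,"dz":-1,"yaw":0},{"hand":1,"dx":4,"dy":76,"dz":-1,"yaw":0},{"hand":1,"dx":4,"dy":76,"dz":-1,"yaw":0},{"hand":1,"dx":4,"dy":76,"dz":-1,"yaw":0},{"hand":1,"dx":4,"dy":76,"dz":-1,"yaw":0}]' 30
python3 - <<'E'
from h import *
cv2.imwrite("pics/w6.png",bot.grab_frame("wrist")[:,:,::-1])
s=bot.observe();R=Rt(s['tool_rot']);p=s['position'];print(p,s['tool_rot'],s['force'])
# grasp point relative to hinge: initial (-.118, ~.035)
g0=np.array([-.118,p[2]+.019-.080]);print(g0)
for th in np.arange(.1,1.81,.1):
    c,q=np.cos(th),np.sin(th)
    # rotate up and over: (-x) -> +z
    g=np.array([c*g0[0]+q*g0[1],-q*g0[0]+c*g0[1]])-g0
    print(round(th,2),'dz',round(-1000*g[0],1),'dy',round(-1000*g[1],1))
E
```

```text
clock: 5.22
position: [0.558, 0.1141, 0.0979]
tool_rot: [-1.572, 0.001, 1.325]
force: [-5.3, -6.4, 13.7]
grip_width: 0.0154
[0.55805469 0.11413428 0.09794278] [-1.57206734e+00  5.64873742e-04  1.32491067e+00] [-5.46521572 -7.24734989 12.63072127]
[-0.118       0.03694278]
0.1 dz -4.3 dy -11.6
0.2 dz -9.7 dy -22.7
0.3 dz -16.2 dy -33.2
0.4 dz -23.7 dy -43.0
0.5 dz -32.2 dy -52.0
0.6 dz -41.5 dy -60.2
0.7 dz -51.5 dy -67.3
0.8 dz -62.3 dy -73.4
0.9 dz -73.6 dy -78.5
1.0 dz -85.3 dy -82.3
1.1 dz -97.4 dy -85.0
1.2 dz -109.7 dy -86.4
1.3 dz -122.0 dy -86.6
1.4 dz -134.3 dy -85.6
1.5 dz -146.5 dy -83.4
1.6 dz -158.4 dy -79.9
1.7 dz -169.8 dy -75.3
1.8 dz -180.8 dy -69.6
```

View pics/w6.png

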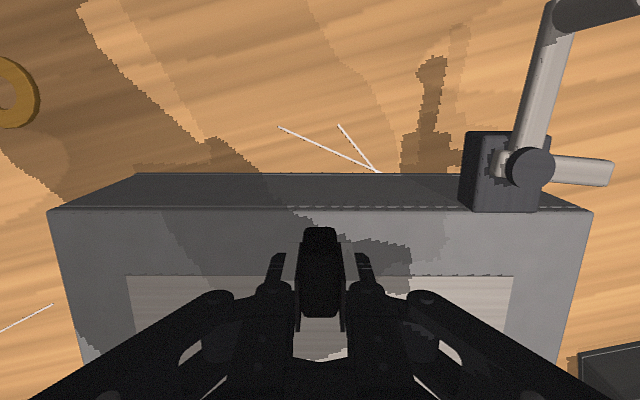

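```bash
python3 -m crank '[{"hand":1,"dx":0,"dy":-12,"dz":-4,"yaw":0},{"hand":1,"dx":0,"dy":-23,"dz":-10,"yaw":0},{"hand":1,"dx":0,"dy":-33,"dz":-16,"yaw":0},{"hand":1,"dx":0,"dy":-43,"dz":-24,"yaw":0},{"hand":1,"dx":0,"dy":-52,"dz":-32,"yaw":0},{"hand":1,"dx":0,"dy":-60,"dz":-41,"yaw":0},{"hand":1,"dx":0,"dy":-67,"dz":-51,"yaw":0},{"hand":1,"dx":0,"dy":-67,"dz":-51,"yaw":0}]'
python3 - <<'E'
from h import *
cv2.imwrite("pics/s7.png",bot.grab_frame("side")[40:260,180:500,::-1])
s=bot.observe();p=s['position'];print(p,s['force'],s['moment'])
E
```

```text
clock: 5.93
position: [0.6079, 0.1015, 0.1653]
tool_rot: [-1.571, 0.001, 1.325]
force: [-7.9, -5.4, 10.0]
grip_width: 0.0153
[0.60738608 0.1015688  0.1649178 ] [-5.97821552 -6.85171592  8.08530669] [-1.33301627  1.21454925 -0.13127161]
```

View pics/s7.png

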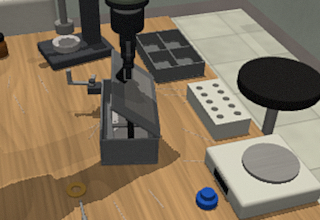

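```bash
python3 -m crank '[{"hand":1,"dx":0,"dy":-6,"dz":-11,"yaw":0},{"hand":1,"dx":0,"dy":-11,"dz":-22,"yaw":0},{"hand":1,"dx":0,"dy":-15,"dz":-34,"yaw":0},{"hand":1,"dx":0,"dy":-18,"dz":-46,"yaw":0},{"hand":1,"dx":0,"dy":-19,"dz":-58,"yaw":0},{"hand":1,"dx":0,"dy":-19,"dz":-71,"yaw":0},{"hand":1,"dx":0,"dy":-18,"dz":-83,"yaw":0},{"hand":1,"dx":0,"dy":-16,"dz":-95,"yaw":0},{"hand":1,"dx":0,"dy":-13,"dz":-107,"yaw":0},{"hand":1,"dx":0,"dy":-8,"dz":-118,"yaw":0},{"hand":1,"dx":0,"dy":-4,"dz":-126,"yaw":0},{"hand":1,"dx":0,"dy":-4,"dz":-126,"yaw":0}]'
python3 - <<'E'
from h import *
cv2.imwrite("pics/s8.png",cv2.resize(bot.grab_frame("side")[40:240,200:440,::-1],None,fx=3,fy=3))
s=bot.observe();p=s['position'];print(p,s['force'],s['moment'],s['grip_width'])
E
```

```text
clock: 6.98
position: [0.7312, 0.0702, 0.1686]
tool_rot: [-1.574, 0.001, 1.324]
force: [2.4, -7.5, 5.1]
grip_width: 0.0157
[0.73073767 0.07033699 0.16880285] [ 1.4097062  -8.04732705  4.5492911 ] [-1.39396703 -0.23257177  0.04990848] 0.015119860481295974
```

View pics/s8.png

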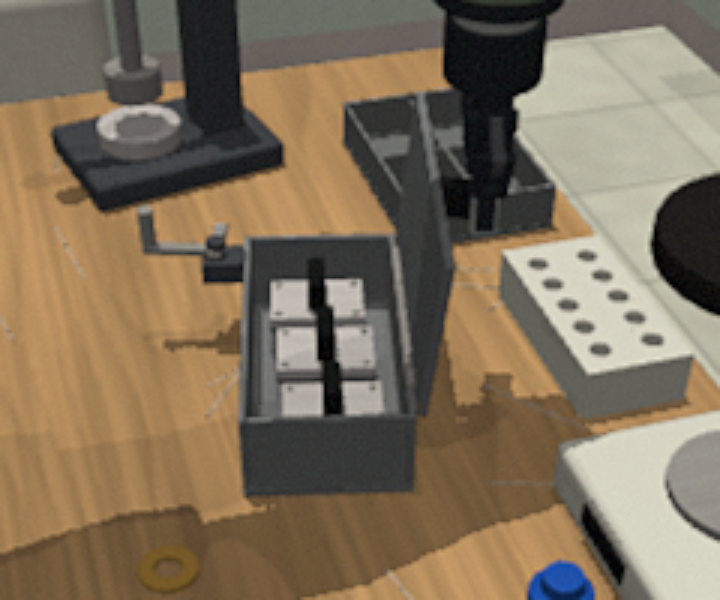

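```bash
python3 -m crank '[{"hand":0.3,"dx":0,"dy":0,"dz":0,"yaw":0},{"hand":0.3,"dx":0,"dy":0,"dz":0,"yaw":0},{"hand":0.3,"dx":0,"dy":0,"dz":0,"yaw":0},{"hand":0.3,"dx":0,"dy":-30,"dz":0,"yaw":0},{"hand":0.3,"dx":0,"dy":-60,"dz":0,"yaw":0},{"hand":0.3,"dx":0,"dy":-85,"dz":0,"yaw":0},{"hand":0.3,"dx":0,"dy":-85,"dz":26,"yaw":0.12},{"hand":0.3,"dx":0,"dy":-85,"dz":52,"yaw":0.24},{"hand":0.3,"dx":0,"dy":-85,"dz":78,"yaw":0.36},{"hand":0.3,"dx":0,"dy":-85,"dz":104,"yaw":0.48},{"hand":0.3,"dx":0,"dy":-85,"dz":131,"yaw":0.6},{"hand":0.3,"dx":0,"dy":-85,"dz":131,"yaw":0.72}]'
python3 - <<'E'
from h import *
s=bot.observe();print(s['tool_rot'][2],s['qpos'])
E
```

```text
clock: 8.03
position: [0.5986, 0.1059, 0.2531]
tool_rot: [-1.569, 0.0, 0.602]
force: [0.3, 0.9, -0.0]
grip_width: 0.0594
0.6021395832734856 [-0.41301379  0.48067916  0.2051853   1.63114576 -0.11153188  1.04196488
  0.42812875]
```

```bash
python3 -m crank '[{"hand":0.3,"dx":0,"dy":0,"dz":0,"yaw":0.12},{"hand":0.3,"dx":0,"dy":0,"dz":0,"yaw":0.24},{"hand":0.3,"dx":0,"dy":0,"dz":0,"yaw":0.36},{"hand":0.3,"dx":0,"dy":0,"dz":0,"yaw":0.48},{"hand":0.3,"dx":0,"dy":0,"dz":0,"yaw":0.6},{"hand":0.3,"dx":0,"dy":0,"dz":0,"yaw":0.72},{"hand":0.3,"dx":0,"dy":0,"dz":0,"yaw":0.85},{"hand":0.3,"dx":0,"dy":0,"dz":0,"yaw":0.85},{"hand":0.3,"dx":0,"dy":0,"dz":0,"yaw":0.85},{"hand":0.3,"dx":0,"dy":0,"dz":0,"yaw":0.85}]'
python3 - <<'E'
from h import *
cv2.imwrite("pics/w9.png",bot.grab_frame("wrist")[:,:,::-1])
s=bot.observe();print(s['position'],s['tool_rot'])
bot.grab_frame
cv2.imwrite("pics/s9.png",cv2.resize(bot.grab_frame("side")[90:240,240:400,::-1],None,fx=5,fy=5))
E
```

```text
clock: 8.87
position: [0.6023, 0.1043, 0.2524]
tool_rot: [-1.571, -0.0, -0.239]
force: [-0.4, -0.3, -0.8]
grip_width: 0.0593
[0.60229466 0.10422607 0.25241998] [-1.57053921e+00  2.59060166e-05 -2.40221754e-01]
```

View pics/w9.png

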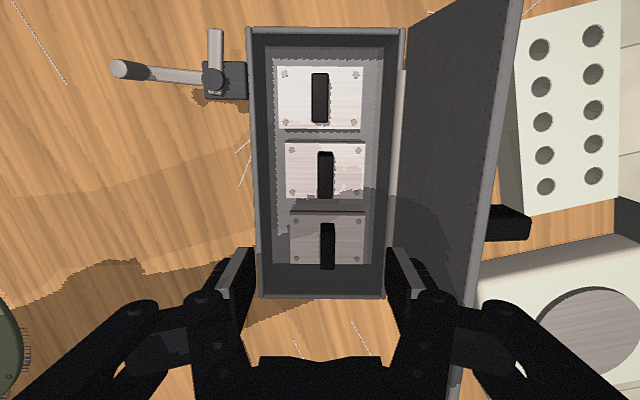

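View pics/s9.png

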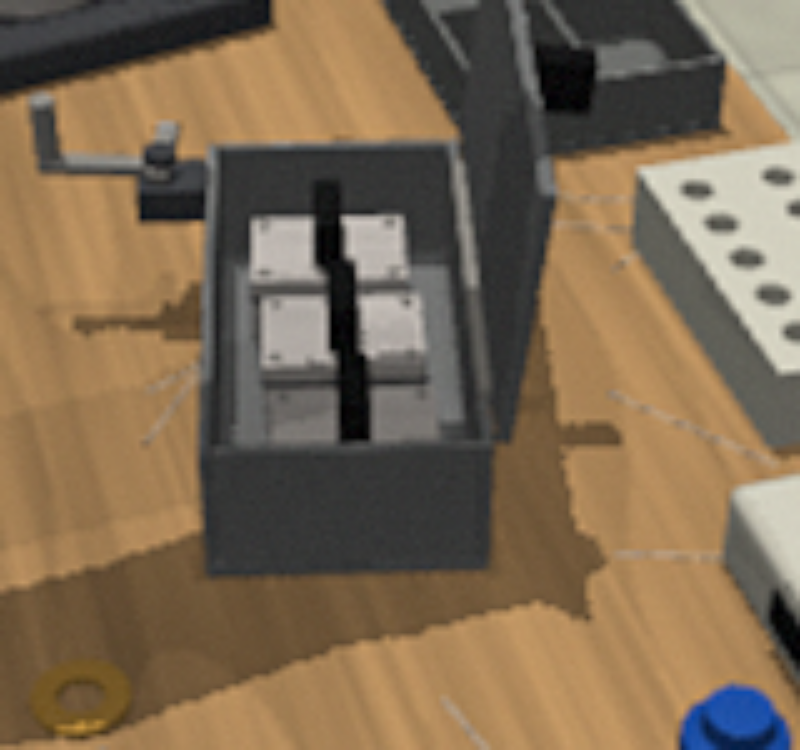

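Run:
```python
from h import *
np.set_printoptions(precision=4,suppress=True)
C=np.array([.604,.103,0]);yaw=-.246
cx=np.array([np.cos(yaw),np.sin(yaw),0]);cy=np.array([-np.sin(yaw),np.cos(yaw),0])
o,_=ray('wrist',(320,200));print('cam',o,'nadir px',proj('wrist',[o[0],o[1],0]))
g=cv2.cvtColor(cv2.imread('pics/w9.png'),cv2.COLOR_BGR2GRAY)
m=(g<40).astype('uint8')[60:275,290:350]
k,l,st,c=cv2.connectedComponentsWithStats(m)
for i in range(1,k):
    if st[i,4]>200: print(st[i],c[i]+[290,60])
def f(n,uv,z):
    p=onz(n,uv,z);d=p-C;return p,d@cx,d@cy
for n,uvs in (('wrist',[(320,73),(320,123),(325,152),(325,198),(328,223),(328,269)]),):
    for uv in uvs: print(uv,f(n,uv,.078))
print('chest rim near-left etc')
for uv in [(249,29),(405,29),(259,298),(385,298)]: print(uv,f('wrist',uv,.08))
S=lambda u:(240+u[0]/5,90+u[1]/5)
for u in [(327,182),(341,262),(352,353)]: print('side back top edge',f('side',S(u),.078))
```

```text
cam [0.6201 0.1752 0.3939] nadir px [319.4527  98.6998]
[ 28  91  15  48 677] [324.9852 175.164 ]
[ 29 163  16  47 660] [327.3288 246.2955]
(320, 73) (array([0.6258, 0.1965, 0.078 ]), np.float64(-0.001574367617680919), np.float64(0.09598213864333001))
(320, 123) (array([0.6154, 0.154 , 0.078 ]), np.float64(-0.0013402614646753068), np.float64(0.052260780789595306))
(325, 152) (array([0.6136, 0.1265, 0.078 ]), np.float64(0.0035873598549766815), np.float64(0.025176430077801067))
(325, 198) (array([0.6029, 0.0819, 0.078 ]), np.float64(0.004033527528481137), np.float64(-0.020757379270296975))
(328, 223) (array([0.5996, 0.0553, 0.078 ]), np.float64(0.0073513220576447436), np.float64(-0.04735730048440977))
(328, 269) (array([0.5875, 0.0043, 0.078 ]), np.float64(0.007996772138875294), np.float64(-0.09971084154903063))
chest rim near-left etc
(249, 29) (array([0.5751, 0.2452, 0.08  ]), np.float64(-0.0626899592524295), np.float64(0.13091761824250434))
(405, 29) (array([0.7051, 0.2133, 0.08  ]), np.float64(0.07119644033966104), np.float64(0.1316247797522353))
(259, 298) (array([ 0.5065, -0.0109,  0.08  ]), np.float64(-0.06678539702167427), np.float64(-0.13421445228375664))
(385, 298) (array([ 0.6398, -0.0437,  0.08  ]), np.float64(0.07047477455265927), np.float64(-0.13358638849393806))
side back top edge (array([0.622 , 0.1893, 0.078 ]), np.float64(-0.0035959404355557036), np.float64(0.0880323423284956))
side back top edge (array([0.609 , 0.1148, 0.078 ]), np.float64(0.0019240557279808991), np.float64(0.012682694848802814))
side back top edge (array([0.5932, 0.0388, 0.078 ]), np.float64(0.005187458803673413), np.float64(-0.06485493590313428))
```

Run:
```python
from h import *
s=bot.observe();print(s['tool_rot']);print(delta([.5928,.0254,.053],s),delta([.604,.103,.053],s))
```

```text
[-1.57055468e+00 -7.14198956e-05 -2.41113019e-01]
[  9.49719635 199.40688095 -78.74133268] [  1.84360473 199.42519025  -0.71170882]
```

```bash
python3 -m crank '[{"hand":0.3,"dx":9,"dy":10,"dz":-36,"yaw":0},{"hand":0.3,"dx":9,"dy":30,"dz":-70,"yaw":0},{"hand":0.3,"dx":9,"dy":60,"dz":-78,"yaw":0},{"hand":0.3,"dx":9,"dy":90,"dz":-78,"yaw":0},{"hand":0.3,"dx":9,"dy":120,"dz":-78,"yaw":0},{"hand":0.3,"dx":9,"dy":120,"dz":-78,"yaw":0},{"hand":0.3,"dx":9,"dy":120,"dz":-78,"yaw":0}]'
python3 - <<'E'
from h import *
cv2.imwrite("pics/w10.png",bot.grab_frame("wrist")[:,:,::-1])
s=bot.observe();print(s['position'],s['tool_rot'],delta([.5928,.0254,.053],s))
print(proj('wrist',[.5928,.0254,.078]))
E
```

```text
clock: 9.55
position: [0.5918, 0.026, 0.132]
tool_rot: [-1.572, 0.002, -0.243]
force: [1.0, 0.0, 0.3]
grip_width: 0.0597
[0.59273299 0.02604955 0.13339544] [-1.57072868e+00 -4.54414289e-04 -2.43318620e-01] [ 0.18499364 80.39548888 -0.61970675]
[319.3627191  220.42921145]
```

View pics/w10.png

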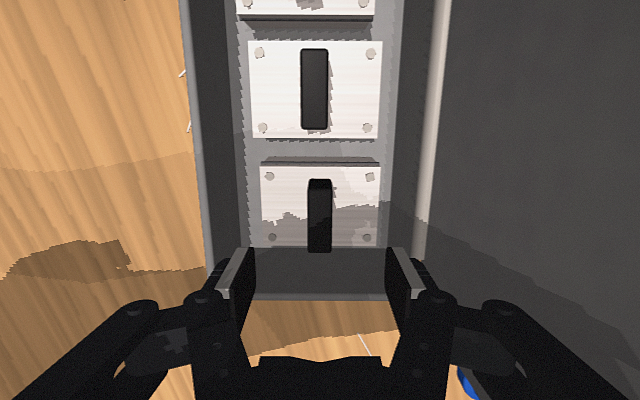

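The rib's top face is centred at (319,220), exactly as predicted. I'll descend and grip.

```bash
python3 -m crank '[{"hand":0.3,"dx":0,"dy":30,"dz":0,"yaw":0},{"hand":0.3,"dx":0,"dy":60,"dz":0,"yaw":0},{"hand":0.3,"dx":0,"dy":79,"dz":0,"yaw":0},{"hand":0.3,"dx":0,"dy":79,"dz":0,"yaw":0},{"hand":1,"dx":0,"dy":79,"dz":0,"yaw":0},{"hand":1,"dx":0,"dy":79,"dz":0,"yaw":0},{"hand":1,"dx":0,"dy":79,"dz":0,"yaw":0},{"hand":1,"dx":0,"dy":79,"dz":0,"yaw":0},{"hand":1,"dx":0,"dy":79,"dz":0,"yaw":0},{"hand":1,"dx":0,"dy":79,"dz":0,"yaw":0}]' 60
python3 -m crank '[{"hand":1,"dx":0,"dy":-15,"dz":0,"yaw":0},{"hand":1,"dx":0,"dy":-35,"dz":0,"yaw":0},{"hand":1,"dx":0,"dy":-60,"dz":0,"yaw":0},{"hand":1,"dx":0,"dy":-90,"dz":0,"yaw":0},{"hand":1,"dx":0,"dy":-120,"dz":0,"yaw":0},{"hand":1,"dx":0,"dy":-140,"dz":0,"yaw":0},{"hand":1,"dx":0,"dy":-140,"dz":0,"yaw":0},{"hand":1,"dx":0,"dy":-140,"dz":0,"yaw":0},{"hand":1,"dx":0,"dy":-140,"dz":0,"yaw":0}]'
python3 - <<'E'
from h import *
cv2.imwrite("pics/s11.png",cv2.resize(bot.grab_frame("side")[40:240,200:440,::-1],None,fx=3,fy=3))
s=bot.observe();p=s['position'];print(p,s['force'],s['moment'],s['grip_width'])
E
```

```text
clock: 10.43
position: [0.5931, 0.0264, 0.0551]
tool_rot: [-1.57, -0.002, -0.244]
force: [-3.3, 1.3, 13.6]
grip_width: 0.0147
clock: 11.18
position: [0.5918, 0.0264, 0.1928]
tool_rot: [-1.571, 0.001, -0.244]
force: [0.3, -0.2, -4.3]
grip_width: 0.0149
[0.59163993 0.02630607 0.1923421 ] [-0.35140904  0.130287   -4.16522088] [ 0.0357183  -0.02686564  0.03343731] 0.014975571826519768
```

View pics/s11.png

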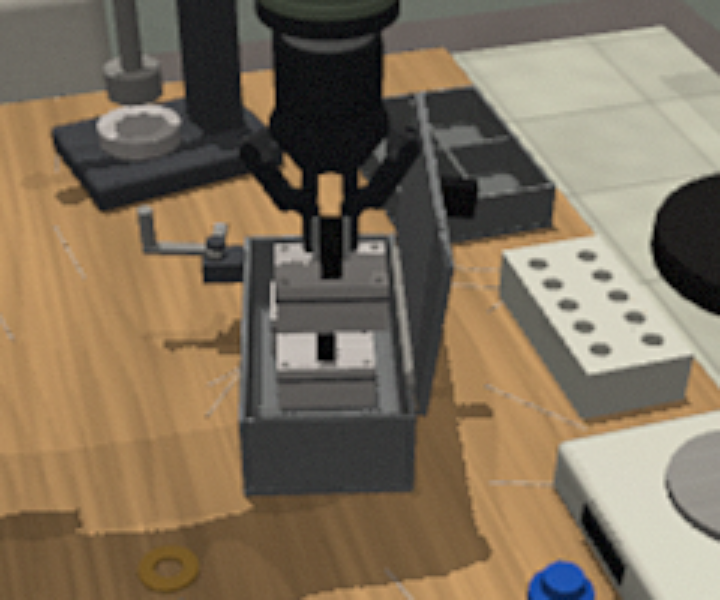

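```bash
python3 -m crank '[{"hand":1,"dx":-26,"dy":0,"dz":0,"yaw":0},{"hand":1,"dx":-26,"dy":0,"dz":0,"yaw":0},{"hand":1,"dx":0,"dy":0,"dz":0,"yaw":0},{"hand":1,"dx":0,"dy":0,"dz":0,"yaw":0},{"hand":1,"dx":-26,"dy":0,"dz":0,"yaw":0},{"hand":1,"dx":-26,"dy":0,"dz":0,"yaw":0},{"hand":1,"dx":0,"dy":0,"dz":0,"yaw":0},{"hand":1,"dx":0,"dy":0,"dz":0,"yaw":0},{"hand":1,"dx":-26,"dy":0,"dz":0,"yaw":0},{"hand":1,"dx":-26,"dy":0,"dz":0,"yaw":0},{"hand":1,"dx":0,"dy":0,"dz":0,"yaw":0},{"hand":1,"dx":0,"dy":0,"dz":0,"yaw":0}]'
cat > rd.py <<'E'
from h import *
s=bot.observe();R=Rt(s['tool_rot'])
a=R.T@s['force'];m=R.T@s['moment'];print('%.3f Fx %.2f Mz %.3f My %.3f Mx %.3f px %.2f'%(s['clock'],a[0],m[2],m[1],m[0],1000*(R.T@s['position'])[0]))
E
python3 -m crank '[{"hand":1,"dx":0,"dy":0,"dz":0,"yaw":0},{"hand":1,"dx":0,"dy":0,"dz":0,"yaw":0},{"hand":1,"dx":0,"dy":0,"dz":0,"yaw":0}]' >/dev/null; python3 rd.py
for i in 1 2 3 4 5 6 7 8 9 10 11 12; do python3 -m crank '[{"hand":1,"dx":0,"dy":0,"dz":0,"yaw":0}]' >/dev/null; python3 rd.py; done
```

```text
clock: 12.23
position: [0.5945, 0.0257, 0.1928]
tool_rot: [-1.571, -0.001, -0.244]
force: [0.2, -0.4, -3.5]
grip_width: 0.0147
12.483 Fx 0.23 Mz 0.035 My 0.027 Mx 0.006 px 567.48
12.567 Fx -0.39 Mz 0.028 My 0.053 Mx 0.043 px 567.80
12.650 Fx 0.13 Mz -0.016 My -0.001 Mx 0.034 px 568.05
12.733 Fx -0.26 Mz 0.016 My -0.013 Mx -0.032 px 568.19
12.817 Fx 0.00 Mz -0.021 My -0.001 Mx 0.044 px 568.26
12.900 Fx -0.51 Mz 0.014 My -0.025 Mx -0.032 px 568.34
12.983 Fx 0.45 Mz 0.022 My -0.053 Mx -0.016 px 568.33
13.067 Fx -0.23 Mz 0.009 My 0.002 Mx 0.013 px 568.34
13.150 Fx 0.35 Mz 0.003 My -0.020 Mx 0.050 px 568.32
13.233 Fx 0.23 Mz 0.017 My -0.005 Mx 0.036 px 568.38
13.317 Fx -0.41 Mz 0.017 My -0.025 Mx 0.081 px 568.38
13.400 Fx -0.02 Mz -0.035 My 0.010 Mx 0.032 px 568.35
13.483 Fx -0.09 Mz 0.017 My -0.030 Mx 0.013 px 568.36
```

Mz stays within its noise of about 0.02 N m, with no 3 Hz swing where the loose weight should give about 0.1. This case is silent, so it goes back.

```bash
python3 -m crank '[{"hand":1,"dx":0,"dy":35,"dz":0,"yaw":0},{"hand":1,"dx":0,"dy":70,"dz":0,"yaw":0},{"hand":1,"dx":0,"dy":100,"dz":0,"yaw":0},{"hand":1,"dx":0,"dy":120,"dz":0,"yaw":0},{"hand":1,"dx":0,"dy":132,"dz":0,"yaw":0},{"hand":1,"dx":0,"dy":138,"dz":0,"yaw":0},{"hand":1,"dx":0,"dy":140,"dz":0,"yaw":0},{"hand":1,"dx":0,"dy":140,"dz":0,"yaw":0},{"hand":0.3,"dx":0,"dy":140,"dz":0,"yaw":0},{"hand":0.3,"dx":0,"dy":140,"dz":0,"yaw":0},{"hand":0.3,"dx":0,"dy":140,"dz":0,"yaw":0},{"hand":0.3,"dx":0,"dy":140,"dz":0,"yaw":0}]'
python3 -m crank '[{"hand":0.3,"dx":0,"dy":-25,"dz":0,"yaw":0},{"hand":0.3,"dx":0,"dy":-55,"dz":0,"yaw":0},{"hand":0.3,"dx":-3,"dy":-75,"dz":39,"yaw":0},{"hand":0.3,"dx":-4,"dy":-75,"dz":79,"yaw":0},{"hand":0.3,"dx":-4,"dy":-75,"dz":79,"yaw":0},{"hand":0.3,"dx":-4,"dy":-75,"dz":79,"yaw":0},{"hand":0.3,"dx":-4,"dy":-75,"dz":79,"yaw":0}]'
python3 - <<'E'
from h import *
cv2.imwrite("pics/w12.png",bot.grab_frame("wrist")[:,:,::-1])
s=bot.observe();p=s['position'];R=Rt(s['tool_rot']);print(p,proj('wrist',[p[0],p[1],.078]))
cv2.imwrite("pics/s12.png",cv2.resize(bot.grab_frame("side")[60:220,230:390,::-1],None,fx=3.5,fy=3.5))
E
```

```text
clock: 14.48
position: [0.5928, 0.0263, 0.0539]
tool_rot: [-1.57, -0.001, -0.244]
force: [0.3, -0.4, 0.1]
grip_width: 0.0593
clock: 15.07
position: [0.6073, 0.1037, 0.1281]
tool_rot: [-1.571, 0.0, -0.243]
force: [-0.6, -1.4, 0.7]
grip_width: 0.0596
[0.60728743 0.10292371 0.1281345 ] [318.99833746 222.42196234]
```

View pics/w12.png

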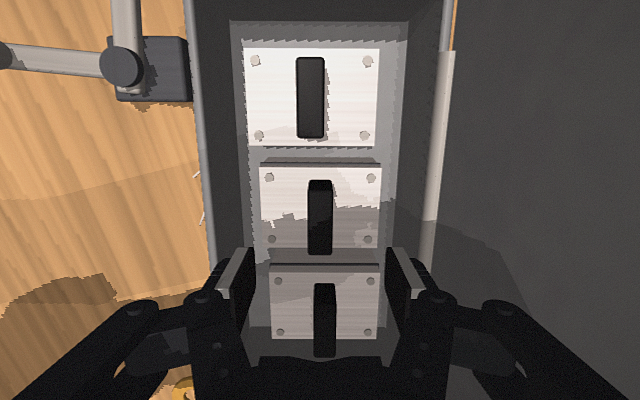

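View pics/s12.png

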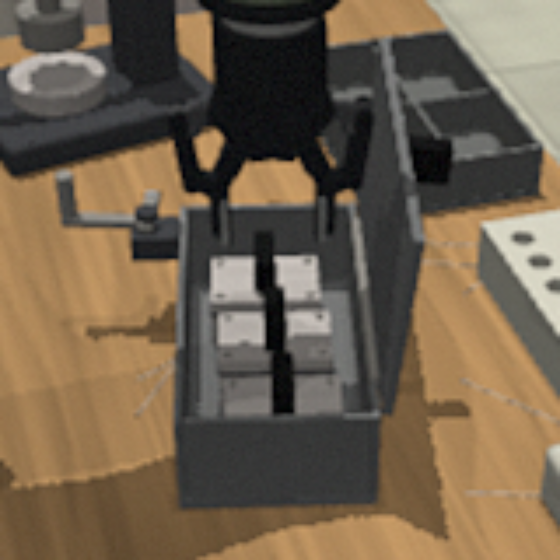

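The first case stands back in its place, and the middle rib is centred at (320,222). I'll take that one next.

```bash
python3 -m crank '[{"hand":0.3,"dx":0,"dy":30,"dz":0,"yaw":0},{"hand":0.3,"dx":0,"dy":60,"dz":0,"yaw":0},{"hand":0.3,"dx":0,"dy":75,"dz":0,"yaw":0},{"hand":0.3,"dx":0,"dy":75,"dz":0,"yaw":0},{"hand":1,"dx":0,"dy":75,"dz":0,"yaw":0},{"hand":1,"dx":0,"dy":75,"dz":0,"yaw":0},{"hand":1,"dx":0,"dy":75,"dz":0,"yaw":0},{"hand":1,"dx":0,"dy":75,"dz":0,"yaw":0},{"hand":1,"dx":0,"dy":75,"dz":0,"yaw":0},{"hand":1,"dx":0,"dy":75,"dz":0,"yaw":0}]' 60
python3 -m crank '[{"hand":1,"dx":0,"dy":-15,"dz":0,"yaw":0},{"hand":1,"dx":0,"dy":-35,"dz":0,"yaw":0},{"hand":1,"dx":0,"dy":-60,"dz":0,"yaw":0},{"hand":1,"dx":0,"dy":-90,"dz":0,"yaw":0},{"hand":1,"dx":0,"dy":-120,"dz":0,"yaw":0},{"hand":1,"dx":0,"dy":-140,"dz":0,"yaw":0},{"hand":1,"dx":0,"dy":-140,"dz":0,"yaw":0},{"hand":1,"dx":0,"dy":-140,"dz":0,"yaw":0},{"hand":1,"dx":0,"dy":-140,"dz":0,"yaw":0}]'
python3 -m crank '[{"hand":1,"dx":-26,"dy":0,"dz":0,"yaw":0},{"hand":1,"dx":-26,"dy":0,"dz":0,"yaw":0},{"hand":1,"dx":0,"dy":0,"dz":0,"yaw":0},{"hand":1,"dx":0,"dy":0,"dz":0,"yaw":0},{"hand":1,"dx":-26,"dy":0,"dz":0,"yaw":0},{"hand":1,"dx":-26,"dy":0,"dz":0,"yaw":0},{"hand":1,"dx":0,"dy":0,"dz":0,"yaw":0},{"hand":1,"dx":0,"dy":0,"dz":0,"yaw":0},{"hand":1,"dx":-26,"dy":0,"dz":0,"yaw":0},{"hand":1,"dx":-26,"dy":0,"dz":0,"yaw":0},{"hand":1,"dx":0,"dy":0,"dz":0,"yaw":0},{"hand":1,"dx":0,"dy":0,"dz":0,"yaw":0}]'
python3 -m crank '[{"hand":1,"dx":0,"dy":0,"dz":0,"yaw":0},{"hand":1,"dx":0,"dy":0,"dz":0,"yaw":0},{"hand":1,"dx":0,"dy":0,"dz":0,"yaw":0}]' >/dev/null; python3 rd.py
for i in 1 2 3 4 5 6 7 8 9 10 11 12; do python3 -m crank '[{"hand":1,"dx":0,"dy":0,"dz":0,"yaw":0}]' >/dev/null; python3 rd.py; done
```

```text
clock: 16.0
position: [0.608, 0.1038, 0.0545]
tool_rot: [-1.57, -0.001, -0.244]
force: [-2.8, -0.3, 8.5]
grip_width: 0.0147
clock: 16.75
position: [0.6069, 0.104, 0.1926]
tool_rot: [-1.571, 0.001, -0.244]
force: [-0.5, 0.4, -2.5]
grip_width: 0.0148
clock: 17.75
position: [0.6097, 0.103, 0.1926]
tool_rot: [-1.571, -0.001, -0.244]
force: [0.1, -1.6, -3.8]
grip_width: 0.0148
18.000 Fx 0.44 Mz -0.146 My -0.040 Mx 0.002 px 563.46
18.083 Fx 0.81 Mz -0.137 My 0.019 Mx -0.016 px 563.94
18.167 Fx -0.66 Mz 0.134 My 0.008 Mx -0.008 px 564.09
18.250 Fx -0.13 Mz 0.126 My -0.062 Mx 0.034 px 564.04
18.333 Fx 0.67 Mz -0.186 My -0.041 Mx 0.018 px 564.27
18.417 Fx -0.21 Mz -0.055 My -0.046 Mx 0.046 px 564.52
18.500 Fx -0.23 Mz 0.129 My -0.015 Mx 0.030 px 564.33
18.583 Fx -0.49 Mz 0.026 My 0.088 Mx 0.032 px 564.21
18.667 Fx 0.27 Mz -0.155 My 0.075 Mx 0.023 px 564.46
18.750 Fx 0.41 Mz -0.010 My 0.026 Mx 0.034 px 564.47
18.833 Fx -0.27 Mz 0.175 My -0.031 Mx 0.010 px 564.33
18.917 Fx -0.63 Mz -0.026 My 0.050 Mx 0.003 px 564.27
19.000 Fx 0.97 Mz -0.168 My 0.015 Mx 0.001 px 564.44
```

There is a clear 3 Hz moment swing of about ±0.16 N m, so the middle case is the rattler. I'll carry it to the mat.

Run:
```python
from h import *
print(delta([.522,-.283,.202]),bot.observe()['qpos'])
```

```text
[  10.50054877   -8.68784086 -396.0207098 ] [-0.54042948  0.58456915  0.41215144  1.67837858 -0.27789883  0.93683942
 -0.26748527]
```

```bash
python3 -m crank '[{"hand":1,"dx":-4,"dy":-4,"dz":-8,"yaw":0},{"hand":1,"dx":-8,"dy":-9,"dz":-22,"yaw":0},{"hand":1,"dx":-8,"dy":-9,"dz":-42,"yaw":0},{"hand":1,"dx":-8,"dy":-9,"dz":-66,"yaw":0},{"hand":1,"dx":-8,"dy":-9,"dz":-92,"yaw":0},{"hand":1,"dx":-8,"dy":-9,"dz":-118,"yaw":0},{"hand":1,"dx":-8,"dy":-9,"dz":-144,"yaw":0},{"hand":1,"dx":-8,"dy":-9,"dz":-170,"yaw":0},{"hand":1,"dx":-8,"dy":-9,"dz":-196,"yaw":0},{"hand":1,"dx":-8,"dy":-9,"dz":-222,"yaw":0},{"hand":1,"dx":-6,"dy":-9,"dz":-248,"yaw":0},{"hand":1,"dx":-2,"dy":-9,"dz":-274,"yaw":0}]'
python3 -m crank '[{"hand":1,"dx":3,"dy":0,"dz":-26,"yaw":0},{"hand":1,"dx":7,"dy":0,"dz":-52,"yaw":0},{"hand":1,"dx":10,"dy":0,"dz":-76,"yaw":0},{"hand":1,"dx":12,"dy":0,"dz":-96,"yaw":0},{"hand":1,"dx":12,"dy":0,"dz":-111,"yaw":0},{"hand":1,"dx":12,"dy":0,"dz":-119,"yaw":0},{"hand":1,"dx":12,"dy":0,"dz":-122,"yaw":0},{"hand":1,"dx":12,"dy":0,"dz":-122,"yaw":0},{"hand":1,"dx":12,"dy":0,"dz":-122,"yaw":0},{"hand":1,"dx":12,"dy":0,"dz":-122,"yaw":0},{"hand":1,"dx":12,"dy":0,"dz":-122,"yaw":0},{"hand":1,"dx":12,"dy":0,"dz":-122,"yaw":0}]'
python3 - <<'E'
from h import *
print(delta([.522,-.283,.202]))
for n in ('side','top','wrist'): cv2.imwrite(f"pics/{n}13.png",bot.grab_frame(n)[:,:,::-1])
E
```

```text
clock: 20.0
position: [0.5377, -0.1637, 0.2031]
tool_rot: [-1.571, -0.0, -0.245]
force: [0.5, -0.0, -3.1]
grip_width: 0.0148
clock: 21.0
position: [0.5217, -0.2821, 0.2023]
tool_rot: [-1.571, 0.0, -0.243]
force: [-0.7, -0.3, -3.9]
grip_width: 0.0146
[ 0.45757624  0.31076325 -0.76496288]
```

View pics/side13.png

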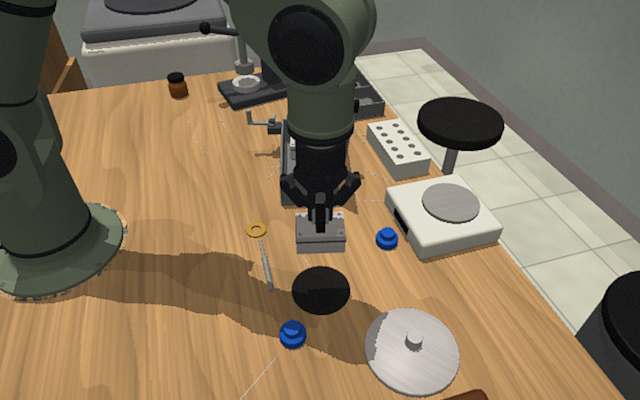

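View pics/top13.png

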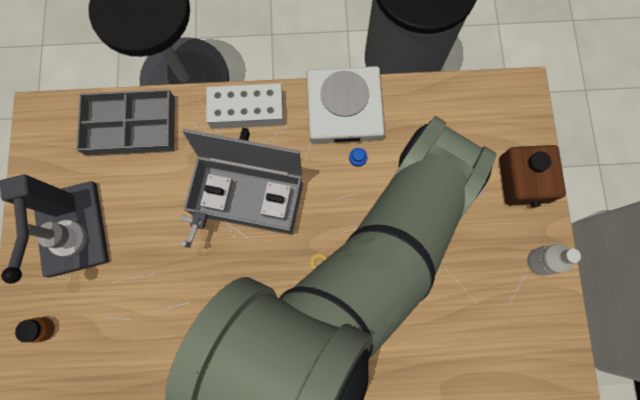

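View pics/wrist13.png

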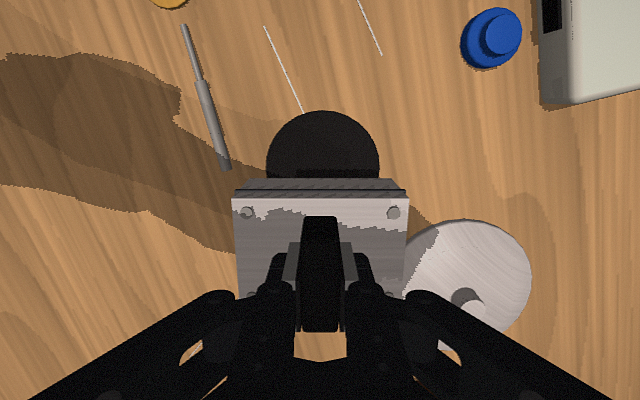

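The case hangs level over the mat, the lid leans back, the latch is out and both silent cases stand in the chest. I'll let the swing die down and check once more.

```bash
python3 -m crank '[{"hand":1,"dx":0,"dy":0,"dz":0,"yaw":0},{"hand":1,"dx":0,"dy":0,"dz":0,"yaw":0},{"hand":1,"dx":0,"dy":0,"dz":0,"yaw":0},{"hand":1,"dx":0,"dy":0,"dz":0,"yaw":0},{"hand":1,"dx":0,"dy":0,"dz":0,"yaw":0},{"hand":1,"dx":0,"dy":0,"dz":0,"yaw":0},{"hand":1,"dx":0,"dy":0,"dz":0,"yaw":0},{"hand":1,"dx":0,"dy":0,"dz":0,"yaw":0},{"hand":1,"dx":0,"dy":0,"dz":0,"yaw":0},{"hand":1,"dx":0,"dy":0,"dz":0,"yaw":0},{"hand":1,"dx":0,"dy":0,"dz":0,"yaw":0},{"hand":1,"dx":0,"dy":0,"dz":0,"yaw":0}]'
for i in 1 2 3 4 5 6; do python3 -m crank '[{"hand":1,"dx":0,"dy":0,"dz":0,"yaw":0}]' >/dev/null; python3 rd.py; done
python3 - <<'E'
from h import *
e=onz('wrist',(322,111),.004);l=onz('wrist',(266,158),.004);r=onz('wrist',(380,158),.004);print(e,l,r,(l+r)/2,np.linalg.norm(l-r))
cy=np.array([.2435,.97,0]);print('mat from far edge',e-.06*cy,bot.observe()['position'])
E
```

```text
clock: 22.15
position: [0.5215, -0.2829, 0.2023]
tool_rot: [-1.571, -0.0, -0.244]
force: [-0.1, 0.9, -3.0]
grip_width: 0.0147
22.233 Fx -1.03 Mz 0.016 My 0.022 Mx -0.049 px 574.36
22.317 Fx 0.75 Mz -0.016 My -0.006 Mx 0.029 px 574.35
22.400 Fx 0.11 Mz 0.004 My -0.033 Mx -0.010 px 574.36
22.483 Fx -0.04 Mz -0.037 My 0.026 Mx -0.065 px 574.37
22.567 Fx -0.57 Mz 0.035 My 0.094 Mx 0.071 px 574.38
22.650 Fx 0.69 Mz -0.016 My 0.042 Mx 0.009 px 574.39
[ 0.53907057 -0.22380772  0.004     ] [ 0.47161321 -0.25547735  0.004     ] [ 0.58602685 -0.28395613  0.004     ] [ 0.52882003 -0.26971674  0.004     ] 0.11790471471363502
mat from far edge [ 0.52446057 -0.28200772  0.004     ] [ 0.52148969 -0.28285442  0.20231286]
```

```bash
python3 -c "
from workcell import bot
print(bot.job_done())"
```

```text
the job is handed in; nothing more can be done
None
```

The middle case is the one that rattles, and I handed the job in with the arm holding it over the middle of the mat, at about 22.7 s on the clock. `job_done` gave no verdict, so my own checks are the only evidence of how it went.

- **Latch and lid:** I swung the latch lever to about 1.4–1.45 rad and opened the lid to about 1.75 rad. These are estimates from the moves I commanded. The pictures show the claw clear and the lid leaning back past upright.
- **Silent cases:** I shook the case nearest the mat and its wrist moment stayed within noise (about 0.02 N m), so I put it back upright. I never lifted the far case, because the second one I tried was the rattler. The last top view shows both standing in the chest.
- **Rattling case:** After the shake, the middle case gave a clear 3 Hz swing of about ±0.16 N m.
- **Final pose:** The tool was within about 3 mm of the mat's centre and level, with the case's underside about 15 cm above the bench. The swing had died down before I handed it in.
- **Other objects:** The pictures show the blue caps, rotor lid, washer and punch apparently where they started, though I judged this by eye.

My first move was refused because its rows left out some values; nothing moved. The early knob readings differed by about 1 cm, because the arm was still settling when one wrist picture was taken. I took a fresh wrist picture before gripping the knob.

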